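# Set the eccentric roller of a stock guide to a batten and run the batten to the stop

### The arm

A 7-joint arm with a two-finger parallel gripper is mounted at the origin on a cart in front of the work surface, level with it; the furniture and walls round the work are solid. World frame = base frame: x ahead of the robot, y to its left, z up, the work surface at z = 0. Lengths are in m, angles in degrees, forces in N, time in s.
With the tool pointing down it reaches from about 0.425 to 0.875 m from the base axis. Payload 4.7 kg.
Tool frame: the origin (TCP) lies between the finger pads; the fingertips stand env.tip_reach ahead of it and the grasp point (between the pads) lies 2 mm behind it (env.tip_reach is the distance from the TCP to the fingertips, in m); z points along the fingers, y is the line along which they close (so a half turn about z gives the same grasp; the last joint's range is limited). The gripper opens to 87 mm and grips with 3 to 60 N. Pads are 19 mm wide; open, the fingers measure 117 mm over their backs; the gripper's body (75 mm by 190 mm) begins 51 mm behind the grasp point.
Start: joints at [71.969, 18.392, -4.016, 83.108, 1.295, 78.541, -3.26], TCP at [0.21, -0.615, 0.24] pointing down, gripper open.
Joint ranges: [-163.93, 163.93], [-17.29, 119.83], [-79.2, 71.16], [3.27, 140.29], [-89.18, 269.18], [5.43, 117.66], [-154.24, 154.24]. Speed limits (degrees/s): [147.25, 147.25, 180, 180, 180, 180, 180].

### API

Orientations are given as [roll, pitch, yaw] about the fixed x, y, z axes, in that order (R = Rz(yaw) Ry(pitch) Rx(roll)).
In Python, from cell import env gives the robot as it stands.
- The arm moves only by the shell command python3 steer.py 'ROWS' [FORCE]. ROWS is rows parted by semicolons, their numbers by spaces, 1 to 8 of them, each of 5 numbers: dx, dy, dz in m, then a turn about the tool's z in degrees, then the finger opening in m; each row is the pose to reach, as a shift and turn from the pose commanded when the command began, along the tool's axes at that moment; what a row does not reach only later rows make up. A row lasts 1/12 s, in which the tool goes at most 0.0417 m and 7.16 degrees, less where a joint would pass 70% of its speed; a pose out of reach is approached as far as the arm can. The fingers move at their own pace and stop on an object; FORCE is the grip in N (left out, the last holds). Time passes only in rows, so rows that do not move let the fingers close. It prints the time, the measured TCP pose, the force, the opening and the grip force at its end.
- env.get_obs(): the state, without advancing time (a new reading comes with each control period).
- env.read_camera(name): name is "side" or "top" or "wrist"; returns a dict with "color" (400x640x3 uint8, blue, green, red), "fx", "fy", "cx", "cy" (pixels), "world_from_camera" (4x4, takes a point from camera to world coordinates). Camera axes: x right, y down, z forward; pixel columns grow to the right and rows downward; lengths in m; the calibration is good to about 2 mm. A picture is of the moment at which its call begins. There is no depth.
- env.sign_off(): hands the job in; it is judged then, once.
The state is a dict: "time_s": time; "qpos": joint angles; "joint_velocities": joint speeds; "effort": joint torques, N m; "tool_pos": TCP position; "tool_rot": TCP orientation; "force": force on the tool from outside, world axes, zero at the start; "wrist_torque": the same for the moment, N m; "grip_width": finger opening in m; "grasp_force": force on a finger pad.
Only numpy, scipy, OpenCV 4.12 (cv2) and the standard library are available. Lean on these libraries where they do the work, as an engineer would, in place of code of your own. Each camera call takes 0.05 s, during which the arm holds its last target. There are 200 camera calls.

### The job

Set up the stock guide for the wooden batten lying nearest its entry end: lay the batten flat in the guide with its leading end past the roller but its run to the end stop still ahead of it, then turn the eccentric bolt by its lever until the roller holds the batten to the fence with no more than 2 mm of play yet without pinching it, and let go of the lever. Check the setting by sliding the batten along the fence right up to the end stop; it must run easily, and it stays there. Leave the jar, the tin and the sanding block where they are.

Things in the scene. Friction and masses are not known exactly. Their poses are not given: they have to be found in the camera images.
- guide: Stock guide bolted to the bench: grey cast bed 122 mm (its x) by 264 mm (its y), top face 12 mm above the bench. Origin on the bench under the bed's centre; x points from the lever side to the fence side, z up; stock enters at the +y end and is fed towards -y, between roller (-x side) and fence (+x side). Bolt lugs stand out 28 mm on the -x side. It does not move.
- fence_face (a point): Middle of the fence's guiding face, 7 mm above the bed; axes as the guide's, stock lies on its -x side. The fence is an aluminium bar along y, 160 mm long (80 mm either way), 14 mm high, 20 mm thick, two clamp nuts 8 mm higher. It is fixed, but clamped elsewhere each time: its face lies at x = +27 to +33 mm, this point at y = -20 mm, in the guide's frame.
- stop_face (a point): Working face of the end stop, a round button 16 mm across in a steel block 32 mm high, at x = +7.5 mm, y = -100 mm in the guide's frame, 15 mm above the bed. Fed stock ends with its leading end on it.
- roller_axis (a point): Centre of the steel guide roller, 44 mm in diameter, 18 mm high (4.5 to 22.5 mm above the bed). It spins freely on the throw of the eccentric bolt, 12 mm off the bolt's axis. Clear gap for stock = distance of this point from the fence face along the fence's x, less 22 mm.
- eccentric (a joint): Angle (0 to 2.4 rad) of the eccentric bolt; near 0 at the start, roller farthest from the fence; grows clockwise seen from above. In the guide's frame the roller centre is x = -38 - 12 cos(angle), y = 12 sin(angle) mm; the lever points at 225 degrees minus the angle, anticlockwise from +x. Batten met at 1.3 to 2 rad. Stiff, stays where left: about 3.5 N at the grip turns it, more on the batten.
- pivot (a point): On the fixed axis of the eccentric bolt, x = -38 mm, y = 0 in the guide's frame, 53 mm above the bench, at the height of the lever arm. The lever hub is 32 mm across, 46 to 60 mm above the bench, with a hexagon head on it up to 67 mm.
- lever_grip: Black upright grip at the end of the lever, 22 mm in diameter, 50 mm high, 90 mm from the bolt's axis; it revolves freely about its own axis. Origin at its lower end, 60 mm above the bench; its top is at 110 mm. Once the roller nips the batten against the fence, the force at the grip rises by about 9 N per 0.1 rad; turning back 0.1 rad opens the gap about 1.2 mm.
- batten: Planed wooden batten, 45 mm wide (its x), 160 mm long (its y), 30 mm high, starts lying on the bench at the entry end of the guide. Origin at the centre of its underside, z up. Either end may lead. (A similar offcut far back on the bench is scenery.)
- jar: Bystander: glass jar with a lid, 64 mm across, 90 mm high, standing beyond the guide. Origin at the centre of its underside.
- tin: Bystander: small tin with a lid, 62 mm across, 70 mm high, beyond the batten. Origin at the centre of its underside.
- sanding_block: Bystander: brown sanding block 61 x 101 x 28 mm lying between the robot and the guide (another far back is scenery). Origin at the centre of its underside.

How it is judged:
By the outcome, as a careful person would: the job done as asked, in the order asked, and still so for the second after the job is handed in, with the robot touching nothing.
It also fails if it takes over 67 s, if anything falls off the work surface, if the arm or the gripper's body presses on something with over 40 N, if the wrist force passes 120 N, or if a joint passes its speed limit or range.

## Working session

There is one attempt and no reset: what is moved stays moved. The work goes in short steps, Python scripts to look and compute and a shell command to move; the robot and the scene stay as the last step left them, time stands still between calls to the robot, and variables do not carry over. Pictures are saved under pics/ and viewed, at most 10 in all, crops included, and the job is handed in when it is done.

```bash
ls; mkdir -p pics; python3 - <<'E'
from cell import env
import cv2,numpy as np
o=env.get_obs();print({k:np.round(v,4) for k,v in o.items()},env.tip_reach)
for n in ("side","top"):
    c=env.read_camera(n);cv2.imwrite(f"pics/{n}0.png",c["color"]);print(n,c["fx"],c["fy"],c["cx"],c["cy"],c["world_from_camera"].round(4).tolist())
E
```

```text
cell.py
pics
steer.py
{'time_s': np.float64(0.0), 'qpos': array([71.9713, 18.4385, -4.0141, 83.1759,  1.2956, 78.5387, -3.2595]), 'joint_velocities': array([ 0.0184, -0.0248, -0.0175,  0.0173, -0.0404,  0.0706,  0.0129]), 'effort': array([-1.00000e-04, -4.91287e+01, -4.04000e-01, -3.12533e+01,
       -6.39000e-02,  4.41000e-02,  2.00000e-04]), 'tool_pos': array([ 0.2096, -0.6147,  0.2385]), 'tool_rot': array([-1.798921e+02,  6.700000e-03,  1.883770e+01]), 'force': array([-0.2094,  0.0488,  0.4857]), 'wrist_torque': array([0.0261, 0.0171, 0.002 ]), 'grasp_force': np.float64(0.0), 'grip_width': np.float64(0.0869)} 0.017
side 404.07092349075117 404.07092349075117 328.3253237932545 192.9858281795588 [[0.222, 0.4732, -0.8525, 1.3034], [0.975, -0.1185, 0.1882, -0.046], [-0.012, -0.8729, -0.4877, 0.4785], [0.0, 0.0, 0.0, 1.0]]
top 489.5235245077016 489.5235245077016 328.4357910400519 199.52242771900438 [[-0.0173, -0.9866, 0.1624, 0.3939], [-0.9996, 0.0207, 0.0196, 0.0851], [-0.0227, -0.162, -0.9865, 1.2365], [0.0, 0.0, 0.0, 1.0]]
```
View pics/side0.png

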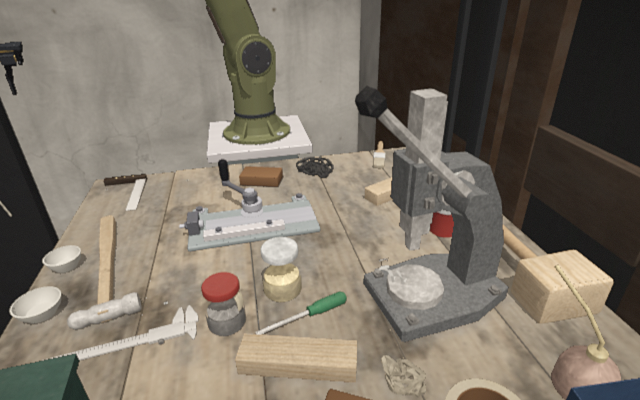

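View pics/top0.png

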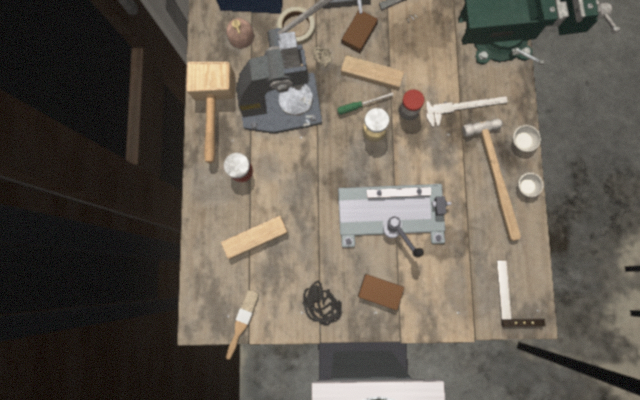

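The views show the guide around top (391,212) with its stop on the right and entry on the left. The batten is at top (254,237), the lever grip at (418,252), the sanding block at (381,292) and the tin at (238,167). I'll enlarge both views next.

```bash
python3 - <<'E'
import cv2
t=cv2.imread("pics/top0.png");s=cv2.imread("pics/side0.png")
cv2.imwrite("pics/topc.png",cv2.resize(t[155:315,210:460],None,fx=3.2,fy=3.2,interpolation=cv2.INTER_CUBIC))
cv2.imwrite("pics/sidec.png",cv2.resize(s[140:260,170:410],None,fx=3.3,fy=3.3,interpolation=cv2.INTER_CUBIC))
E
```

View pics/topc.png

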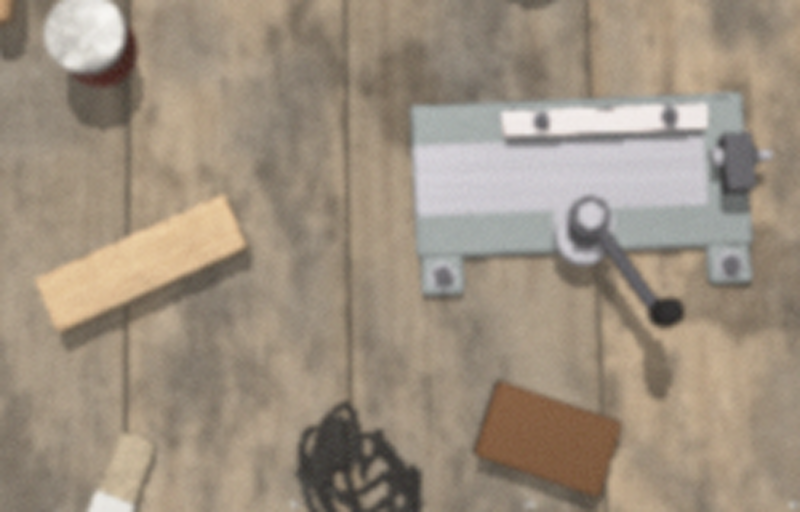

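View pics/sidec.png

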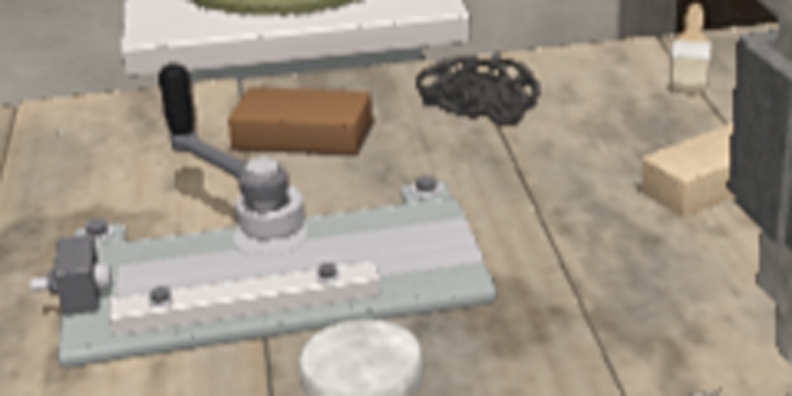

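```bash
cat > h.py <<'E'
import numpy as np, cv2
from cell import env
CAM={"side":(404.0709,328.3253,192.9858,np.array([[0.222,0.4732,-0.8525,1.3034],[0.975,-0.1185,0.1882,-0.046],[-0.012,-0.8729,-0.4877,0.4785]])),
"top":(489.5235,328.4358,199.5224,np.array([[-0.0173,-0.9866,0.1624,0.3939],[-0.9996,0.0207,0.0196,0.0851],[-0.0227,-0.162,-0.9865,1.2365]]))}
CROP={"side":(170,140,3.3),"top":(210,155,3.2)}
def cp(n,u,v):
    a,b,s=CROP[n]; return (u+.5)/s-.5+a,(v+.5)/s-.5+b
def ray(n,u,v,cam=None):
    f,cx,cy,M=cam or CAM[n]
    d=M[:3,:3]@np.array([(u-cx)/f,(v-cy)/f,1]); return M[:3,3],d/np.linalg.norm(d)
def plane(n,u,v,z,cam=None):
    o,d=ray(n,u,v,cam); return o+d*(z-o[2])/d[2]
def tri(r1,r2):
    (a,d),(b,e)=r1,r2
    s=np.linalg.lstsq(np.c_[d,-e],b-a,rcond=None)[0]
    return ((a+s[0]*d)+(b+s[1]*e))/2, np.linalg.norm(a+s[0]*d-b-s[1]*e)
def camof(n):
    c=env.read_camera(n); return c["color"],(c["fx"],c["cx"],c["cy"],c["world_from_camera"])
E
python3 - <<'E'
from h import *
T=lambda u,v,z:plane("top",*cp("top",u,v),z)
bed=np.array([T(*p,.012) for p in [(413,103),(740,94),(752,244),(417,256)]]);print("bed",bed.round(4).tolist(),bed.mean(0))
print("sizes",np.linalg.norm(bed[0]-bed[1]),np.linalg.norm(bed[3]-bed[2]),np.linalg.norm(bed[0]-bed[3]),np.linalg.norm(bed[1]-bed[2]))
bs=np.array([plane("side",*cp("side",*p),.012) for p in [(495,293),(62,354),(462,200)]]);print("bed side",bs.round(4).tolist())
f=np.array([T(*p,.026) for p in [(501,111),(707,102),(708,128),(505,136)]]);print("fence",f.round(4).tolist())
b=np.array([T(*p,.030) for p in [(37,282),(222,195),(247,243),(63,331)]]);print("batten",b.round(4).tolist(),b.mean(0))
e=b[1]-b[0]+b[2]-b[3];print("yaw of long axis",np.degrees(np.arctan2(e[1],e[0])),np.linalg.norm(b[1]-b[0]),np.linalg.norm(b[0]-b[3]))
for nm,t,s in [("grip top",(667,311),(174,68)),("hex",(591,213),(264,163)),("batten c2",(222,195),(686,184)),("bed +y+x",(413,103),(495,293)),("batten c2",(247,243),(644,160))]:
    print(nm,*tri(ray("top",*cp("top",*t)),ray("side",*cp("side",*s))))
print("tin",plane("top",*cp("top",86,35),.07),"block",[T(*p,.028).round(3) for p in [(500,381),(620,423),(600,496),(475,452)]])
print("grip",T(667,311,.11),"hub",T(591,213,.067))
E
```

```text
bed [[0.6276, 0.0827, 0.012], [0.6293, -0.1764, 0.012], [0.51, -0.1793, 0.012], [0.5057, 0.0821, 0.012]] [ 0.5681557  -0.04773377  0.012     ]
sizes 0.2591276356408313 0.26138597382650486 0.12192670887647136 0.11929947733346702
bed side [[0.6287, 0.0837, 0.012], [0.63, -0.1744, 0.012], [0.5109, 0.0848, 0.012]]
fence [[0.6171, 0.0138, 0.026], [0.6208, -0.1474, 0.026], [0.6001, -0.1471, 0.026], [0.5971, 0.0113, 0.026]]
batten [[0.4896, 0.3763, 0.03], [0.5545, 0.2328, 0.03], [0.5167, 0.2135, 0.03], [0.4516, 0.3555, 0.03]] [0.50310299 0.2945296  0.03      ]
yaw of long axis -65.51207701475086 0.15748774390468598 0.04336378756717155
grip top [ 0.45411433 -0.09662612  0.10796042] 0.0023077916383097102
hex [ 0.53020576 -0.04744595  0.06913124] 0.0020831896886968726
batten c2 [0.55469712 0.23286103 0.02853173] 0.0003067745621698924
bed +y+x [0.62783954 0.08329217 0.01145001] 0.0012234210390241636
batten c2 [0.51685814 0.21400669 0.02964427] 0.0010409139561376522
tin [0.6750449  0.33237269 0.07      ] block [array([0.408, 0.021, 0.028]), array([ 0.375, -0.069,  0.028]), array([ 0.321, -0.052,  0.028]), array([0.355, 0.041, 0.028])]
grip [ 0.45400563 -0.09513127  0.11      ] hub [ 0.53040904 -0.04873657  0.067     ]
```

Everything agrees to about 2 mm. The guide centre is at (.568,-.0475) with yaw of about +0.8° and the fence face at about +30 mm. The batten centre is at (.503,.2945) with its long axis at -65.5°, and the lever is at about 0.2 rad. Next I move towards the batten, going around the base.

```bash
cat > go.py <<'E'
import sys,numpy as np
from scipy.spatial.transform import Rotation as R
from cell import env
o=env.get_obs();p=np.array(o["tool_pos"]);r=R.from_euler("xyz",o["tool_rot"],degrees=True)
a=list(map(float,sys.argv[1:]))
for i in range(0,len(a),4):
    t=np.array(a[i:i+3]);d=r.inv().apply(t-p)
    print("d",d.round(4),"turn",round(-((a[i+3]-o["tool_rot"][2]+180)%360-180),2),"rows",round(np.linalg.norm(d)/.0417,1))
E
python3 steer.py '0.27 -0.197 0.02 -57 0.087;0.27 -0.197 0.02 -57 0.087;0.27 -0.197 0.02 -57 0.087;0.27 -0.197 0.02 -57 0.087;0.27 -0.197 0.02 -57 0.087;0.27 -0.197 0.02 -57 0.087;0.27 -0.197 0.02 -57 0.087;0.27 -0.197 0.02 -57 0.087'
python3 go.py .5 -.1 .2 114.5 .4865 .331 .12 114.5
```

```text
time_s: 0.77
tool_pos: [0.4015, -0.3408, 0.2193]
tool_rot: [-180.0, 0.0, 76.2]
force: [0.0, -0.7, 0.8]
grip_width: 0.0872
grasp_force: 0.0
d [0.2574 0.0382 0.0192] turn -38.32 rows 6.3
d [ 0.6727 -0.0778  0.0992] turn -38.32 rows 16.4
```

```bash
python3 steer.py '0.257 0.038 0.019 -38.3 0.087;0.257 0.038 0.019 -38.3 0.087;0.257 0.038 0.019 -38.3 0.087;0.257 0.038 0.019 -38.3 0.087;0.257 0.038 0.019 -38.3 0.087;0.257 0.038 0.019 -38.3 0.087;0.34 0.02 0.03 -38.3 0.087;0.34 0.02 0.03 -38.3 0.087'
python3 go.py .4865 .331 .12 114.5
```

```text
time_s: 1.43
tool_pos: [0.5027, -0.028, 0.1908]
tool_rot: [180.0, -0.0, 114.1]
force: [0.2, -0.3, 0.1]
grip_width: 0.0872
grasp_force: 0.0
d [0.3343 0.132  0.0709] turn -0.35 rows 8.8
```

```bash
python3 steer.py '0.334 0.132 0.06 -0.4 0.087;0.334 0.132 0.06 -0.4 0.087;0.334 0.132 0.06 -0.4 0.087;0.334 0.132 0.06 -0.4 0.087;0.334 0.132 0.06 -0.4 0.087;0.334 0.132 0.06 -0.4 0.087;0.334 0.132 0.06 -0.4 0.087;0.334 0.132 0.06 -0.4 0.087'
python3 steer.py '0 0 0 0 0.087;0 0 0 0 0.087'
python3 go.py .4865 .331 .025 114.5
python3 - <<'E'
from h import *
im,cam=camof("wrist");cv2.imwrite("pics/w1.png",im);np.savez("w1.npz",f=cam[0],cx=cam[1],cy=cam[2],M=cam[3])
M=np.linalg.inv(cam[3])
for p in [(.4896,.3763,.03),(.5545,.2328,.03),(.5167,.2135,.03),(.4516,.3555,.03)]:
    q=M@np.array([*p,1]);print((q[:2]/q[2]*cam[0]+[cam[1],cam[2]]).round(1))
E
```

```text
time_s: 2.1
tool_pos: [0.4874, 0.2998, 0.1355]
tool_rot: [-180.0, 0.0, 114.5]
force: [0.3, -0.6, 0.3]
grip_width: 0.087
grasp_force: 0.0
time_s: 2.27
tool_pos: [0.4855, 0.3017, 0.1353]
tool_rot: [-179.9, -0.1, 114.9]
force: [-0.7, -0.5, 0.3]
grip_width: 0.087
grasp_force: 0.0
d [0.0259 0.0134 0.1103] turn 0.43 rows 2.7
[358.1 128.9]
[350.5 293.4]
[307.5 294.7]
[307.  132.4]
```

View pics/w1.png

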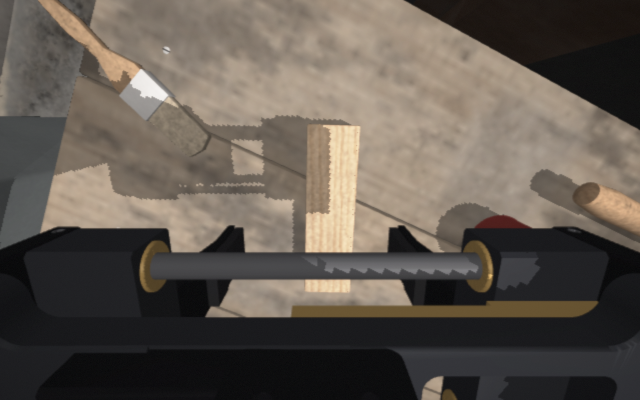

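The wrist picture shows the batten's rear corners at (306,125) and (360,127) and front corners at (306,291) and (351,292). These are within about 2 mm of the prediction, and the batten is centred between the fingers. I descend and grip.

```bash
python3 steer.py '0.026 0.0134 0.05 0.4 0.087;0.026 0.0134 0.08 0.4 0.087;0.026 0.0134 0.1 0.4 0.087;0.026 0.0134 0.11 0.4 0.087;0.026 0.0134 0.11 0.4 0.044;0.026 0.0134 0.11 0.4 0.04;0.026 0.0134 0.11 0.4 0.04;0.026 0.0134 0.11 0.4 0.04' 30
python3 steer.py '0 0 0 0 0.04;0 0 0 0 0.04;0 0 0 0 0.04;0 0 0 0 0.04'
```

```text
time_s: 2.98
tool_pos: [0.4909, 0.3277, 0.0284]
tool_rot: [179.8, 0.0, 114.1]
force: [0.6, -0.1, 0.8]
grip_width: 0.0683
grasp_force: 0.0
time_s: 3.32
tool_pos: [0.4893, 0.3276, 0.0267]
tool_rot: [180.0, 0.0, 114.1]
force: [-0.3, -1.7, 2.3]
grip_width: 0.0449
grasp_force: 29.9
```

```bash
python3 steer.py '0 0 -0.03 0 0.04;0 0 -0.06 0 0.04;0 0 -0.07 0 0.04;0 0 -0.07 0 0.04'
python3 go.py .5674 .1375 .09 90.8
```

```text
time_s: 3.65
tool_pos: [0.4908, 0.329, 0.0989]
tool_rot: [179.7, -0.0, 114.1]
force: [0.3, 0.4, -1.4]
grip_width: 0.045
grasp_force: 29.9
d [-0.2061 -0.0085  0.0088] turn 23.35 rows 5.0
```

```bash
python3 steer.py '-0.035 -0.001 0 4 0.04;-0.07 -0.003 0 8 0.04;-0.105 -0.004 0 12 0.04;-0.14 -0.006 0 16 0.04;-0.175 -0.007 0 20 0.04;-0.206 -0.0085 0 23.3 0.04;-0.206 -0.0085 0 23.3 0.04;-0.206 -0.0085 0 23.3 0.04'
python3 steer.py '0 0 0 0 0.04;0 0 0 0 0.04'
python3 go.py .5674 .1375 .042 90.8 
python3 - <<'E'
from h import *
im,cam=camof("top");cv2.imwrite("pics/t2.png",cv2.resize(im[155:315,210:460],None,fx=3.2,fy=3.2,interpolation=cv2.INTER_CUBIC))
E
```

```text
time_s: 4.32
tool_pos: [0.5656, 0.1326, 0.094]
tool_rot: [-179.8, 0.1, 90.5]
force: [-1.2, 0.8, -1.4]
grip_width: 0.0446
grasp_force: 29.9
time_s: 4.48
tool_pos: [0.5645, 0.1378, 0.0953]
tool_rot: [-179.9, -0.0, 91.0]
force: [0.0, -0.3, -0.2]
grip_width: 0.0446
grasp_force: 29.9
d [-0.0003  0.003   0.0533] turn 0.2 rows 1.3
```

View pics/t2.png

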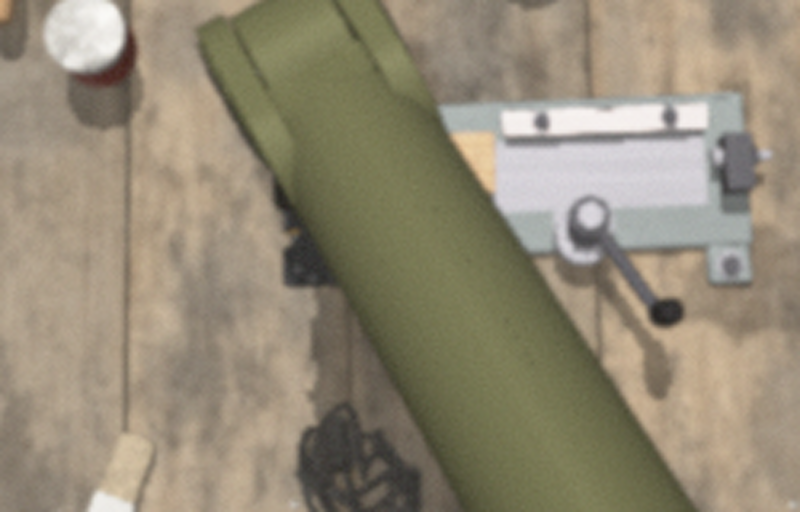

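The batten's lead end shows at crop (496,132), level and aligned. I use it to check the lead position and then descend.

```bash
python3 - <<'E'
from h import *
print(plane("top",*cp("top",496,132),.0985), plane("top",*cp("top",496,192),.0985))
E
python3 steer.py '0 0.003 0.03 0 0.04;0 0.003 0.053 0 0.04;0 0.003 0.053 0 0.04;0 0.003 0.053 0 0.04'
python3 go.py .5688 .0395 .0395 90.8
```

```text
[0.58807597 0.02224424 0.0985    ] [0.54356366 0.0235454  0.0985    ]
time_s: 4.87
tool_pos: [0.5673, 0.1372, 0.0424]
tool_rot: [-179.8, -0.0, 91.0]
force: [0.2, 0.3, -0.3]
grip_width: 0.0444
grasp_force: 30.0
d [-0.0978 -0.0002  0.0029] turn 0.17 rows 2.3
```

```bash
python3 steer.py '-0.02 0 0 0 0.04;-0.04 0 0 0 0.04;-0.06 0 0 0 0.04;-0.08 0 0 0 0.04;-0.098 0 0 0 0.04;-0.098 0 0 0 0.04;-0.098 0 0 0 0.04;-0.098 0 0 0 0.04'
python3 steer.py '0 0 0.0025 0 0.04;0 0 0.0035 0 0.04;0 0 0.0035 0 0.04'
python3 steer.py '0 -0.001 0 0 0.04;0 0.002 0 0 0.04;0 0.003 0 0 0.04;0 0.004 0 0 0.04;0 0.004 0 0 0.04'
```

```text
time_s: 5.53
tool_pos: [0.5707, 0.0397, 0.0444]
tool_rot: [179.9, -0.0, 90.9]
force: [0.8, 1.3, -1.7]
grip_width: 0.0446
grasp_force: 30.0
time_s: 5.78
tool_pos: [0.5698, 0.0394, 0.0394]
tool_rot: [-180.0, -0.0, 90.9]
force: [-1.4, -0.4, -1.4]
grip_width: 0.0444
grasp_force: 30.0
time_s: 6.2
tool_pos: [0.5731, 0.0385, 0.0393]
tool_rot: [-179.8, -0.0, 90.8]
force: [-3.5, 1.1, 1.3]
grip_width: 0.0446
grasp_force: 30.0
```

```bash
python3 steer.py '0 0.001 0.0005 0 0.04;0 0.0015 0.001 0 0.04;0 0.0015 0.001 0 0.04'
python3 steer.py '0 0 0 0 0.04;0 0 0 0 0.04'
```

```text
time_s: 6.45
tool_pos: [0.5733, 0.0383, 0.0387]
tool_rot: [-179.7, 0.0, 90.8]
force: [-9.5, -1.2, 7.7]
grip_width: 0.0449
grasp_force: 30.0
time_s: 6.62
tool_pos: [0.5733, 0.0384, 0.0387]
tool_rot: [-179.7, 0.0, 90.8]
force: [-9.2, -0.3, 6.5]
grip_width: 0.0449
grasp_force: 30.0
```

```bash
python3 steer.py '0 -0.001 -0.001 0 0.045;0 -0.001 -0.001 0 0.06;0 -0.001 -0.001 0 0.087;0 -0.001 -0.001 0 0.087;0 -0.001 -0.001 0 0.087'
python3 steer.py '0 0 -0.02 0 0.087;0 0 -0.06 0 0.087;0 0 -0.1 0 0.087;0 0 -0.14 0 0.087;0 0 -0.14 7 0.087;0 0 -0.14 14 0.087;0 0 -0.14 21 0.087;0 0 -0.14 28 0.087'
python3 go.py .454 -.096 .15 0
```

```text
time_s: 7.03
tool_pos: [0.5759, 0.0381, 0.0402]
tool_rot: [179.9, 0.0, 90.8]
force: [-0.6, -1.1, -0.3]
grip_width: 0.0639
grasp_force: 0.0
time_s: 7.7
tool_pos: [0.5755, 0.038, 0.1805]
tool_rot: [179.9, -0.0, 62.5]
force: [-0.3, -0.1, -0.1]
grip_width: 0.087
grasp_force: 0.0
d [-0.175  -0.0458  0.0303] turn 62.48 rows 4.4
```

```bash
python3 steer.py '-0.025 -0.007 0 7 0.087;-0.05 -0.013 0 14 0.087;-0.075 -0.02 0 21 0.087;-0.1 -0.026 0 28 0.087;-0.125 -0.033 0 35 0.087;-0.15 -0.04 0 42 0.087;-0.175 -0.046 0 49 0.087;-0.175 -0.046 0 56 0.087'
python3 steer.py '0 0 0 6.5 0.087;0 0 0 6.5 0.087;0 0 0 6.5 0.087'
python3 go.py .454 -.096 .088 0
python3 - <<'E'
from h import *
im,cam=camof("wrist");t,_=camof("top")
a=cv2.resize(im[100:400,120:520],(400,300));b=cv2.resize(t[175:295,330:490],(400,300),interpolation=cv2.INTER_CUBIC)
cv2.imwrite("pics/w3.png",np.vstack([a,b]))
M=np.linalg.inv(cam[3])
for p in [(.454,-.096,.11),(.53,-.0475,.067)]:
    q=M@np.array([*p,1]);print((q[:2]/q[2]*cam[0]+[cam[1],cam[2]]-[120,100]).round(1))
E
```

```text
time_s: 8.37
tool_pos: [0.4513, -0.1013, 0.1799]
tool_rot: [179.8, 0.1, 6.1]
force: [0.9, -0.4, -1.1]
grip_width: 0.0871
grasp_force: 0.0
time_s: 8.62
tool_pos: [0.4543, -0.0965, 0.1801]
tool_rot: [180.0, -0.1, 0.5]
force: [-0.1, 0.1, 0.5]
grip_width: 0.087
grasp_force: 0.0
d [-0.0004 -0.0006  0.0921] turn 0.54 rows 2.2
[196.4 113.8]
[140.8  13.7]
```

View pics/w3.png

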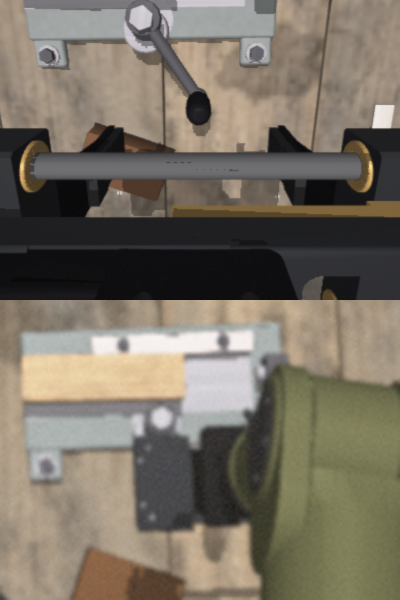

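The wrist view shows the grip top at crop (199,113), against a predicted (196,114). In the top view the batten lies along the fence with its lead end past the hub. I descend and grip the lever.

```bash
python3 steer.py '0 0.0005 0.04 0.5 0.087;0 0.0005 0.07 0.5 0.087;0 0.0005 0.092 0.5 0.087;0 0.0005 0.092 0.5 0.05;0 0.0005 0.092 0.5 0.018;0 0.0005 0.092 0.5 0.018;0 0.0005 0.092 0.5 0.018;0 0.0005 0.092 0.5 0.018' 30
python3 steer.py '0 0 0 0 0.018;0 0 0 0 0.018;0 0 0 0 0.018;0 0 0 0 0.018;0 0 0 0 0.018'
python3 - <<'E'
from cell import env
import numpy as np
p=np.array(env.get_obs()["tool_pos"][:2])-[.530,-.0475];print(np.hypot(*p),np.degrees(np.arctan2(p[1],p[0]))%360)
E
```

```text
time_s: 9.38
tool_pos: [0.4552, -0.0973, 0.0894]
tool_rot: [179.9, -0.2, -0.1]
force: [-0.4, 0.6, -0.9]
grip_width: 0.0616
grasp_force: 0.0
time_s: 9.8
tool_pos: [0.4539, -0.097, 0.0878]
tool_rot: [180.0, -0.0, -0.2]
force: [-1.0, -0.5, 0.3]
grip_width: 0.0286
grasp_force: 0.0
0.09081893695394475 213.02393773915907
```

```bash
python3 steer.py '0 0 0 0 0.018;0 0 0 0 0.018;0 0 0 0 0.018'
python3 steer.py '-0.0061 -0.0111 0 0 0.018;-0.0106 -0.0228 0 0 0.018;-0.0135 -0.0351 0 0 0.018;-0.0146 -0.0477 0 0 0.018;-0.0139 -0.0603 0 0 0.018;-0.0115 -0.0727 0 0 0.018;-0.0074 -0.0847 0 0 0.018;-0.0074 -0.0847 0 0 0.018'
cat > lev.py <<'E'
from cell import env
import numpy as np,sys
P=np.array([.530,-.0475]);R=.0905
o=env.get_obs();p=np.array(o["tool_pos"][:2])-P;th=np.arctan2(p[1],p[0]);f=np.array(o["force"][:2])
print("r",np.hypot(*p).round(4),"th",np.degrees(th).round(2),"tan F",(f@[np.sin(th),-np.cos(th)]).round(2),"rad F",(f@[np.cos(th),np.sin(th)]).round(2),"yaw",o["tool_rot"][2],"pos",o["tool_pos"])
for a in map(float,sys.argv[1:]):
    t=np.radians(a);q=R*np.array([np.cos(t),np.sin(t)])-p;y=np.radians(o["tool_rot"][2])
    print(a,"tool d",np.round([q@[np.cos(y),np.sin(y)],q@[np.sin(y),-np.cos(y)]],4))
E
python3 lev.py 149 145 141 137 133 129
```

```text
time_s: 10.05
tool_pos: [0.4537, -0.098, 0.0877]
tool_rot: [179.9, 0.0, -0.2]
force: [-0.4, -3.5, -1.1]
grip_width: 0.0212
grasp_force: 30.0
time_s: 10.72
tool_pos: [0.447, -0.0099, 0.0877]
tool_rot: [-179.9, -0.0, 0.0]
force: [-0.4, 3.2, -0.1]
grip_width: 0.0209
grasp_force: 30.0
r 0.0911 th 155.61 tan F 2.8 rad F 1.69 yaw 0.0031688021564192236 pos [ 0.44704002 -0.00989124  0.08770325]
149.0 tool d [ 0.0054 -0.009 ]
145.0 tool d [ 0.0088 -0.0143]
141.0 tool d [ 0.0126 -0.0193]
137.0 tool d [ 0.0168 -0.0241]
133.0 tool d [ 0.0212 -0.0286]
129.0 tool d [ 0.026  -0.0327]
```

```bash
python3 steer.py '0.0026 -0.0046 0 0 0.018;0.0054 -0.009 0 0 0.018;0.0071 -0.0117 0 0 0.018'; python3 lev.py
python3 steer.py '0.0017 -0.0026 0 0 0.018;0.0036 -0.0051 0 0 0.018'; python3 lev.py
python3 steer.py '0.0019 -0.0024 0 0 0.018;0.0039 -0.0049 0 0 0.018'; python3 lev.py 137 135 133 131
```

```text
time_s: 10.97
tool_pos: [0.4524, -0.0003, 0.0876]
tool_rot: [-180.0, 0.2, -0.2]
force: [-5.1, -1.0, 7.5]
grip_width: 0.0208
grasp_force: 30.0
r 0.0908 th 148.7 tan F -3.54 rad F 3.84 yaw -0.1819408898949394 pos [ 4.52400390e-01 -3.12232206e-04  8.76306063e-02]
time_s: 11.13
tool_pos: [0.4558, 0.0047, 0.0876]
tool_rot: [-180.0, 0.2, -0.2]
force: [-5.4, 0.1, 6.8]
grip_width: 0.0212
grasp_force: 30.0
r 0.0907 th 144.88 tan F -3.05 rad F 4.48 yaw -0.20281916817228873 pos [0.45581764 0.00468333 0.08763171]
time_s: 11.3
tool_pos: [0.4597, 0.0097, 0.0876]
tool_rot: [-180.0, 0.2, -0.2]
force: [-5.2, -0.7, 6.3]
grip_width: 0.0207
grasp_force: 30.0
r 0.0906 th 140.85 tan F -3.8 rad F 3.56 yaw -0.19744979489030956 pos [0.45973977 0.00969684 0.08763486]
137.0 tool d [ 0.0041 -0.0045]
135.0 tool d [ 0.0062 -0.0068]
133.0 tool d [ 0.0085 -0.009 ]
131.0 tool d [ 0.0108 -0.0111]
```

```bash
python3 steer.py '0.002 -0.0023 0 0 0.018;0.0041 -0.0045 0 0 0.018'; python3 lev.py
python3 steer.py '0.0021 -0.0022 0 0 0.018;0.0021 -0.0022 0 0 0.018'; python3 lev.py
python3 steer.py '0.0022 -0.0021 0 0 0.018;0.0022 -0.0021 0 0 0.018'; python3 lev.py 131 129 127 125 123 121
```

```text
time_s: 11.47
tool_pos: [0.4639, 0.0143, 0.0876]
tool_rot: [-180.0, 0.2, -0.2]
force: [-5.4, 0.5, 6.1]
grip_width: 0.0211
grasp_force: 30.0
r 0.0905 th 136.91 tan F -3.32 rad F 4.23 yaw -0.19445840493854802 pos [0.46388337 0.01434983 0.08761169]
time_s: 11.63
tool_pos: [0.4666, 0.017, 0.0877]
tool_rot: [-179.9, 0.2, -0.2]
force: [-4.3, 2.0, 5.5]
grip_width: 0.021
grasp_force: 30.0
r 0.0905 th 134.51 tan F -1.67 rad F 4.39 yaw -0.15911058445353263 pos [0.46658352 0.0170139  0.08765047]
time_s: 11.8
tool_pos: [0.4688, 0.019, 0.0877]
tool_rot: [-179.9, 0.2, -0.2]
force: [-3.7, 0.5, 5.8]
grip_width: 0.021
grasp_force: 30.0
r 0.0904 th 132.62 tan F -2.37 rad F 2.86 yaw -0.16384335270764452 pos [0.46877963 0.01902036 0.08765458]
131.0 tool d [ 0.0018 -0.0018]
129.0 tool d [ 0.0043 -0.0038]
127.0 tool d [ 0.0067 -0.0058]
125.0 tool d [ 0.0093 -0.0076]
123.0 tool d [ 0.0119 -0.0094]
121.0 tool d [ 0.0146 -0.0111]
```

```bash
python3 steer.py '0.0023 -0.002 0 0 0.018;0.0023 -0.002 0 0 0.018'; python3 lev.py
python3 steer.py '0.0024 -0.0019 0 0 0.018;0.0024 -0.0019 0 0 0.018'; python3 lev.py 129 127 125 123 121 119 117
```

```text
time_s: 11.97
tool_pos: [0.4711, 0.021, 0.0877]
tool_rot: [-179.9, 0.2, -0.2]
force: [-4.9, 1.3, 6.3]
grip_width: 0.0211
grasp_force: 30.0
r 0.0904 th 130.68 tan F -2.87 rad F 4.18 yaw -0.16489780612161142 pos [0.47110196 0.02102981 0.08765707]
time_s: 12.13
tool_pos: [0.4735, 0.023, 0.0876]
tool_rot: [-179.9, 0.1, -0.2]
force: [-4.9, 1.1, 6.0]
grip_width: 0.021
grasp_force: 30.0
r 0.0903 th 128.7 tan F -3.15 rad F 3.96 yaw -0.16030625603384172 pos [0.47354289 0.02297776 0.08764777]
129.0 tool d [-0.0005  0.0001]
127.0 tool d [ 0.002  -0.0018]
125.0 tool d [ 0.0045 -0.0037]
123.0 tool d [ 0.0072 -0.0054]
121.0 tool d [ 0.0098 -0.0071]
119.0 tool d [ 0.0126 -0.0087]
117.0 tool d [ 0.0153 -0.0102]
```

```bash
python3 steer.py '0.0022 -0.0017 0 0 0.018;0.0022 -0.0017 0 0 0.018'; python3 lev.py
python3 steer.py '0.0026 -0.0018 0 0 0.018;0.0026 -0.0018 0 0 0.018'; python3 lev.py 125 123 121 119 117 115
```

```text
time_s: 12.3
tool_pos: [0.4757, 0.0246, 0.0877]
tool_rot: [-179.9, 0.2, -0.2]
force: [-4.9, 1.9, 5.3]
grip_width: 0.021
grasp_force: 30.0
r 0.0903 th 126.97 tan F -2.79 rad F 4.41 yaw -0.1623504216792448 pos [0.47570741 0.02464016 0.08766397]
time_s: 12.47
tool_pos: [0.4778, 0.0261, 0.0876]
tool_rot: [-180.0, 0.2, -0.2]
force: [-6.0, 1.0, 7.1]
grip_width: 0.0212
grasp_force: 30.0
r 0.0902 th 125.31 tan F -4.33 rad F 4.24 yaw -0.16594409630370457 pos [0.47784112 0.02614146 0.08761267]
125.0 tool d [ 0.0002 -0.0005]
123.0 tool d [ 0.0029 -0.0023]
121.0 tool d [ 0.0055 -0.0039]
119.0 tool d [ 0.0083 -0.0055]
117.0 tool d [ 0.0111 -0.007 ]
115.0 tool d [ 0.0139 -0.0084]
```

```bash
python3 steer.py '0.0026 -0.0018 0 0 0.018;0.0026 -0.0018 0 0 0.018'; python3 lev.py
python3 steer.py '0.0027 -0.0017 0 0 0.018;0.0027 -0.0017 0 0 0.018'; python3 lev.py 132 131 130 129 128
```

```text
time_s: 12.63
tool_pos: [0.4797, 0.0275, 0.0876]
tool_rot: [180.0, 0.3, -0.2]
force: [-8.0, -0.6, 9.4]
grip_width: 0.0208
grasp_force: 30.0
r 0.0903 th 123.83 tan F -6.93 rad F 3.96 yaw -0.17502496607797108 pos [0.47973625 0.0275019  0.08755332]
time_s: 12.8
tool_pos: [0.4817, 0.0287, 0.0875]
tool_rot: [179.9, 0.4, -0.2]
force: [-10.5, -1.2, 12.3]
grip_width: 0.0212
grasp_force: 30.0
r 0.0902 th 122.37 tan F -9.56 rad F 4.61 yaw -0.19387733007904653 pos [0.48168019 0.02871631 0.08752719]
132.0 tool d [-0.0122  0.009 ]
131.0 tool d [-0.011  0.008]
130.0 tool d [-0.0098  0.0069]
129.0 tool d [-0.0086  0.0059]
128.0 tool d [-0.0074  0.0049]
```

Contact came at about 125.9°, where the force starts climbing at roughly 10 N per 0.1 rad. I back off to about 130.6°, which gives around 1 mm of play.

```bash
python3 steer.py '-0.003 0.002 0 0 0.018;-0.006 0.004 0 0 0.018;-0.009 0.0065 0 0 0.018;-0.0105 0.0075 0 0 0.018;-0.0105 0.0075 0 0 0.018;-0.0105 0.0075 0 0 0.018'; python3 lev.py 130.6
```

```text
time_s: 13.3
tool_pos: [0.4741, 0.0234, 0.0877]
tool_rot: [-179.8, -0.0, -0.1]
force: [-2.4, 5.4, 1.6]
grip_width: 0.021
grasp_force: 30.0
r 0.0903 th 128.25 tan F 1.41 rad F 5.74 yaw -0.13602270857698642 pos [0.47411575 0.02339445 0.08772062]
130.6 tool d [-0.003   0.0022]
```

```bash
python3 steer.py '-0.002 0.0015 0 0 0.018;-0.0031 0.0023 0 0 0.018;-0.0031 0.0023 0 0 0.018;-0.0031 0.0023 0 0 0.018'; python3 lev.py 130.6
```

```text
time_s: 13.63
tool_pos: [0.4713, 0.0211, 0.0877]
tool_rot: [-179.8, -0.1, -0.1]
force: [0.2, 5.5, 2.2]
grip_width: 0.0208
grasp_force: 30.0
r 0.0903 th 130.56 tan F 3.72 rad F 3.99 yaw -0.12796984883868667 pos [0.47125858 0.02112988 0.08772955]
130.6 tool d [-0.0002 -0.0001]
```

```bash
python3 steer.py '0.001 -0.0007 0 0 0.018;0.001 -0.0007 0 0 0.018'; python3 lev.py
python3 steer.py '0 0 0 0 0.03;0 0 0 0 0.06;0 0 0 0 0.06;0 0 0 0 0.06'
python3 steer.py '0 0 -0.02 0 0.06;0 0 -0.05 0 0.06;0 0 -0.08 0 0.06;0 0 -0.1 0 0.03;0 0 -0.1 0 0.0;0 0 -0.1 0 0.0'
python3 go.py .575 .15 .17 0.8 .575 .115 .037 0.8
```

```text
time_s: 13.8
tool_pos: [0.4714, 0.0212, 0.0877]
tool_rot: [-179.9, 0.1, -0.1]
force: [-2.9, 2.8, 4.9]
grip_width: 0.0211
grasp_force: 30.0
r 0.0903 th 130.48 tan F -0.4 rad F 4.05 yaw -0.13727044351318346 pos [0.47135082 0.02120583 0.08767414]
time_s: 14.13
tool_pos: [0.4723, 0.0193, 0.0876]
tool_rot: [180.0, -0.0, -0.2]
force: [0.3, -0.8, -0.2]
grip_width: 0.0403
grasp_force: 0.0
time_s: 14.63
tool_pos: [0.4729, 0.0195, 0.1887]
tool_rot: [179.9, -0.2, -0.2]
force: [0.6, 0.1, 0.3]
grip_width: 0.0472
grasp_force: 0.0
d [ 0.1016 -0.1309  0.0189] turn -1.0 rows 4.0
d [ 0.1013 -0.096   0.1519] turn -1.0 rows 4.9
```

```bash
python3 steer.py '0.025 -0.032 0 -1 0;0.05 -0.064 0 -1 0;0.075 -0.096 0 -1 0;0.1 -0.125 0 -1 0;0.1 -0.125 0.03 -1 0;0.1 -0.125 0.07 -1 0;0.1 -0.125 0.11 -1 0;0.1 -0.125 0.14 -1 0'
python3 steer.py '0 0 0 0 0;0 0 0 0 0'
python3 go.py .5735 .1 .037 0.8 .5745 .028 .037 .8
python3 - <<'E'
from h import *
im,_=camof("side");t,_=camof("top")
a=cv2.resize(im[140:260,210:370],(560,420)[:2],interpolation=cv2.INTER_CUBIC)[:300];b=cv2.resize(t[165:285,320:480],(560,420),interpolation=cv2.INTER_CUBIC)[:300]
cv2.imwrite("pics/s4.png",np.vstack([a,b]))
E
```

```text
time_s: 15.3
tool_pos: [0.5696, 0.1441, 0.0426]
tool_rot: [180.0, 0.3, 0.9]
force: [0.7, -1.3, -0.0]
grip_width: 0.0015
grasp_force: 0.0
time_s: 15.47
tool_pos: [0.5701, 0.1443, 0.0452]
tool_rot: [180.0, 0.3, 0.9]
force: [0.0, 0.2, 0.4]
grip_width: 0.0
grasp_force: 0.0
d [0.0028 0.0443 0.0082] turn 0.07 rows 1.1
d [0.0027 0.1163 0.0082] turn 0.07 rows 2.8
```

View pics/s4.png

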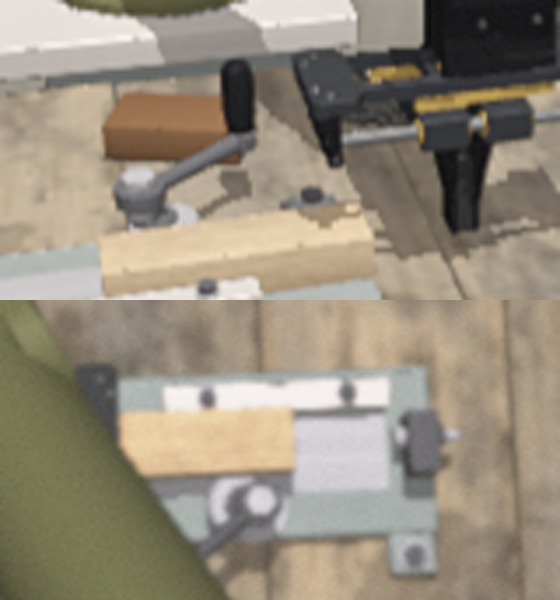

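The side view shows the closed fingers at (462,225) behind the batten, the lever turned and clear, and a part of the gripper hanging at (335,163). In the top view the batten lies on the fence with room to the stop. I check how high that hanging part is before pushing.

```bash
python3 - <<'E'
from h import *
for u,v in [(335,163),(462,230),(325,60),(298,60)]:
    o,d=ray("side",u/3.5+210,v/3.5+140)
    for x in (.53,.57,.61): print((u,v),x,(o+d*(x-o[0])/d[0]).round(3))
E
```

```text
(335, 163) 0.53 [0.53  0.074 0.059]
(335, 163) 0.57 [0.57  0.068 0.081]
(335, 163) 0.61 [0.61  0.062 0.102]
(462, 230) 0.53 [ 0.53   0.157 -0.002]
(462, 230) 0.57 [0.57  0.146 0.023]
(462, 230) 0.61 [0.61  0.136 0.048]
(325, 60) 0.53 [0.53  0.071 0.13 ]
(325, 60) 0.57 [0.57  0.065 0.148]
(325, 60) 0.61 [0.61  0.059 0.166]
(298, 60) 0.53 [0.53  0.055 0.132]
(298, 60) 0.57 [0.57  0.049 0.15 ]
(298, 60) 0.61 [0.61  0.044 0.168]
```

The hanging part bottoms at about 0.085 m, so it clears the hub (0.067) and the batten. I push slowly.

```bash
python3 steer.py '0.002 0.015 0.004 0 0;0.0028 0.03 0.005 0 0;0.0028 0.036 0.005 0 0;0.0028 0.042 0.005 0 0;0.0028 0.047 0.005 0 0;0.0028 0.052 0.005 0 0'
python3 steer.py '0 0.005 0 0 0;0 0.01 0 0 0;0 0.015 0 0 0;0 0.02 0 0 0'
python3 steer.py '0 0.005 0 0 0;0 0.01 0 0 0;0 0.015 0 0 0;0 0.02 0 0 0'
```

```text
time_s: 16.07
tool_pos: [0.5764, 0.0925, 0.0435]
tool_rot: [-180.0, -0.1, 0.8]
force: [0.1, 1.4, 0.7]
grip_width: 0.0001
grasp_force: 0.7
time_s: 16.4
tool_pos: [0.5763, 0.0729, 0.0429]
tool_rot: [-180.0, -0.0, 0.9]
force: [-0.1, 1.5, 0.6]
grip_width: 0.0004
grasp_force: 0.8
time_s: 16.73
tool_pos: [0.5765, 0.0523, 0.0427]
tool_rot: [180.0, 0.0, 0.8]
force: [-0.3, 1.4, 1.1]
grip_width: 0.0007
grasp_force: 0.8
```

```bash
python3 steer.py '0 0.005 0 0 0;0 0.01 0 0 0;0 0.014 0 0 0;0 0.018 0 0 0'
python3 steer.py '0 0.002 0 0 0;0 0.004 0 0 0'
python3 steer.py '0 0.002 0 0 0;0 0.004 0 0 0'
```

```text
time_s: 17.07
tool_pos: [0.5768, 0.0342, 0.0427]
tool_rot: [180.0, 0.0, 0.8]
force: [0.3, 1.6, 1.3]
grip_width: 0.0006
grasp_force: 0.7
time_s: 17.23
tool_pos: [0.5768, 0.0304, 0.0426]
tool_rot: [180.0, 0.0, 0.8]
force: [0.6, 1.2, -0.1]
grip_width: 0.0006
grasp_force: 0.6
time_s: 17.4
tool_pos: [0.5769, 0.0267, 0.0426]
tool_rot: [180.0, -0.0, 0.9]
force: [0.5, 1.0, -0.4]
grip_width: 0.0005
grasp_force: 0.5
```

```bash
for i in 1 2 3; do :; done
python3 steer.py '0 0.001 0 0 0;0 0.002 0 0 0;0 0.002 0 0 0'
python3 steer.py '0 0.001 0 0 0;0 0.002 0 0 0;0 0.002 0 0 0'
```

```text
time_s: 17.65
tool_pos: [0.5768, 0.0244, 0.0426]
tool_rot: [180.0, 0.0, 0.8]
force: [-1.0, 0.2, -0.3]
grip_width: 0.0004
grasp_force: 0.1
time_s: 17.9
tool_pos: [0.5768, 0.0226, 0.0426]
tool_rot: [180.0, 0.0, 0.8]
force: [-0.4, 0.8, -0.0]
grip_width: 0.0005
grasp_force: 0.2
```

```bash
python3 steer.py '0 0.001 0 0 0;0 0.002 0 0 0;0 0.003 0 0 0'
python3 steer.py '0 0.001 0 0 0;0 0.002 0 0 0'
python3 steer.py '0 0.001 0 0 0;0 0.002 0 0 0'
```

```text
time_s: 18.15
tool_pos: [0.577, 0.022, 0.0427]
tool_rot: [-179.8, -0.0, 0.9]
force: [0.7, 6.9, -0.0]
grip_width: 0.0004
grasp_force: 3.5
time_s: 18.32
tool_pos: [0.5771, 0.022, 0.0429]
tool_rot: [-179.7, -0.1, 1.0]
force: [0.5, 9.3, -0.6]
grip_width: 0.0001
grasp_force: 5.0
time_s: 18.48
tool_pos: [0.5772, 0.0219, 0.0431]
tool_rot: [-179.6, -0.1, 1.0]
force: [0.8, 13.3, 0.2]
grip_width: 0.0002
grasp_force: 6.6
```

The stop was reached at y = .022, where the force rises and the tool no longer advances. I retreat and check.

```bash
python3 steer.py '0 -0.005 0 0 0;0 -0.015 0 0 0;0 -0.035 0 0 0;0 -0.06 0 0 0;0 -0.09 -0.03 0 0;0 -0.12 -0.06 0 0;0 -0.15 -0.1 0 0;0 -0.18 -0.13 0 0'
python3 steer.py '0 -0.04 0 0 0;0 -0.08 0 0 0;0 -0.1 0 0 0;0 -0.1 0 0 0;0 -0.1 0 0 0'
python3 - <<'E'
from h import *
im,_=camof("side");t,_=camof("top")
a=cv2.resize(im[140:260,170:370],None,fx=3.3,fy=3.3,interpolation=cv2.INTER_CUBIC)[:390];b=cv2.resize(t[175:275,320:480],(330,206),interpolation=cv2.INTER_CUBIC)
c=np.zeros((206,660,3),np.uint8);c[:,:330]=b
cv2.imwrite("pics/s5.png",np.vstack([a,c]))
E
```

```text
time_s: 19.15
tool_pos: [0.5744, 0.1886, 0.1667]
tool_rot: [179.9, -0.0, 0.8]
force: [1.6, -0.5, 0.5]
grip_width: 0.0001
grasp_force: 0.0
time_s: 19.57
tool_pos: [0.5723, 0.2897, 0.1648]
tool_rot: [179.9, 0.0, 1.0]
force: [0.4, -0.8, -0.2]
grip_width: 0.0009
grasp_force: 0.0
```

View pics/s5.png

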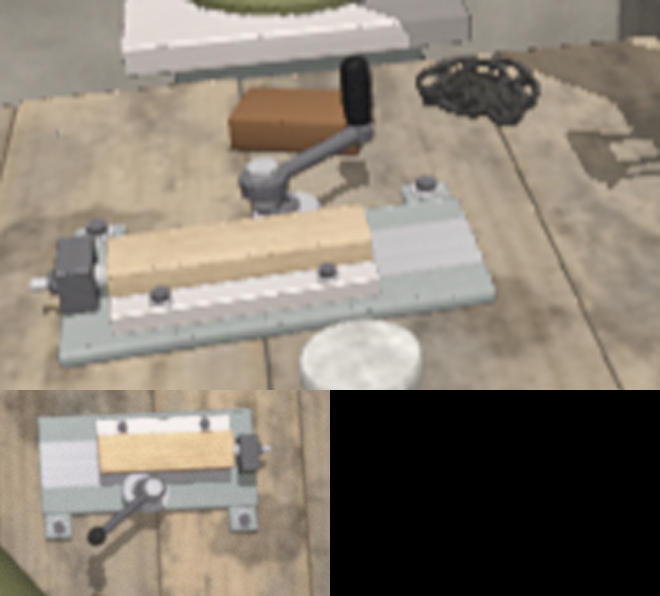

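The batten lies flat along the fence with its lead end on the stop button (side crop 105,270). The lever stayed where it was set, and the bystanders in view haven't moved. I hand in now.

```bash
python3 - <<'E'
from cell import env
print(env.sign_off())
E
```

```text
the job is handed in; nothing more can be done
None
```

The job is handed in (no verdict came back): the roller is set to about 1 mm of play by my estimate, the lever is released, and the batten slid along the fence with about 1.5 N and stays on the end stop. It took about 20 s, and I didn't touch the jar, tin or sanding block.

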